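# Move the soldering supplies to the new rack in reverse order

### The arm

A 6-joint arm with a two-finger parallel gripper is mounted at the origin on a cart in front of the work surface, level with it; the furniture and walls round the work are solid. World frame = base frame: x ahead of the robot, y to its left, z up, the work surface at z = 0. Lengths are in mm, angles in rad, forces in N, time in s.
With the tool pointing down it reaches from about 275 to 725 mm from the base axis. Payload 15.9 kg.
Tool frame: the origin (TCP) lies at the very end of the fingers, on their centre line; the grasp point (between the pads) lies 19 mm behind it (arm.pinch_z is the z of the grasp point in the tool frame, in mm); z points along the fingers, y is the line along which they close (so a half turn about z gives the same grasp; the last joint's range is limited). The gripper opens to 85 mm and grips with 20 to 120 N. Pads are 22 mm wide; open, the fingers measure 114 mm over their backs; the gripper's body (76 mm by 85 mm) begins 54 mm behind the grasp point. The pads swing forward as they close: fully open they stand 13 mm farther back than shut.
Start: joints at [-1.187, 0.213, -0.034, 1.323, 0, 1.571], TCP at [187.216, -463.611, 231.306] pointing down, gripper open.
Joint ranges: [-2.98, 2.98], [-0.74, 1.72], [-1.14, 1.35], [-2.1, 2.04], [-1.57, 1.44], [-3.14, 3.14]. Speed limits (rad/s): [1.89, 1.89, 2.39, 2.57, 3.14, 3.14].

### API

Orientations are given as a unit quaternion [w, x, y, z].
In Python, from cell import arm, eyes gives the robot as it stands. The module is installed in compiled form; this text tells all that it offers.
- The arm moves only by the tool jog_arm, never from a script. Its argument "steps" is a list of rows, each a list of 6 numbers: the shift along the tool's x, y, z as a fraction of full scale, then the turn, a rotation vector about the tool's x, y, z as a fraction of full scale. In form: [[x, y, z, rx, ry, rz], ...]. A call has 1 to 10 rows; each row shifts and turns the commanded pose from where the row before left it, along the tool's axes as they then stand; what a row does not reach is not made up. Full scale, the value 1, is 0.02 m for a shift and 4 degrees for a turn. A row lasts 1/10 s, in which the tool goes at most 50 mm and 8.59 degrees, less where a joint would pass 70% of its speed; a pose out of reach is approached as far as the arm can. A call with a number of a shift or a turn outside -1 to 1 is refused whole. A call with a gripper value outside its range is refused whole. "hand" is the closure, from -1 (fully open) to 1 (shut), set as the call begins (left out, the last holds). The fingers move at their own pace and stop on an object; "newtons" is the grip in N (left out, the last holds). Time passes only in rows, so rows that do not move let the fingers close. It gives the time, the measured TCP pose, the force, the opening and the grip force at its end, in the units of the state.
- arm.sense(): the state, without advancing time (a new reading comes with each control period).
- eyes.capture(name): name is "scene" or "top"; returns (picture, depth): 420x560x3 uint8, red, green, blue; 420x560 float32, mm along the optical axis (not along the pixel's ray), 0 where there is no reading.
- eyes.camera_model(name): a dict with "vertical_fov" (degrees; the focal length in pixels is half the picture's height over the tangent of half this angle, whatever the lens; pixels are square), "cx", "cy" (the principal point, pixels), "pose" (4x4, takes a point from camera to world coordinates). Camera axes: x right, y up, looking along -z (the intrinsics and any distortion apply to the point x, -y, -z); pixel columns grow to the right and rows downward; lengths in mm; the calibration is good to about 2 mm. A picture is of the moment at which its call begins. camera_model takes no time and is no camera call.
- arm.hand_in(): hands the job in; it is judged then, once.
Trained networks look in the newest picture that a camera, given by its name, has taken for a name from the list of things; names that differ only in an ending like _2 or _b are one class to them, and where a whole thing is asked for, a point or a joint stands for the part that bears it (a point fixed in the world has none). Each returns a list of dicts, best first, with "p" (0 to 1); they miss things now and then, are a little off and sometimes report something else, mostly with a low value. They report only what shows in the picture. A call takes as long as a camera call.
- eyes.search_frame(thing, camera): "position" ([x, y, z] in mm, in world coordinates, good to about 4 mm: the middle of the surface that is visible of it).
- eyes.masks_of(thing, camera): "pixels" (420x560 bool, what is visible of it).
The state is a dict: "t": time; "q": joint angles; "dq": joint speeds; "joint_efforts": joint torques, N m; "tool_pos": TCP position; "tool_rot": TCP orientation; "contact_force": force on the tool from outside, world axes, zero at the start; "moment": the same for the moment, N m; "gripper_width": opening from 0.0 (shut) to 1.0 (fully open); "grip_force": force on a finger pad.
Only numpy, scipy, OpenCV 4.12 (cv2) and the standard library are available. Lean on these libraries where they do the work, as an engineer would, in place of code of your own. Each camera call takes 0.05 s, during which the arm holds its last target. There are 200 camera calls.

### The job

Move the two bottles, the loupe and the wire reel from the black rack to the wooden rack, in reverse order: seen from the robot, what stood furthest left in the black rack goes into the rightmost bay of the wooden rack, the next one into the bay beside it, and so on, so that the row ends up mirrored. Stand each one upright in the middle of its bay, one to a bay, let go, and tip none of them over on the way.

Things in the scene. Friction and masses are not known exactly. Their poses are not given: they have to be found in the camera images.
- old_rack: Old rack: low black plastic tray, fixed on the bench, 86 x 332 mm; four 78 mm square bays along y, centred at x = 0, y = -123, -41, +41, +123 mm. Bay floor 5 mm, walls and dividers (4 mm thick) 12 mm above the bench. Origin: centre of underside, on the bench; z up, y roughly to the robot's left (yaw within 15 degrees). A pad in each bay, a thing on each pad. Left or right of the new rack.
- new_rack: New rack: low tray of pale wood, empty at the start, fixed on the bench, 86 x 332 mm; four 78 mm square bays along y, centred at x = 0, y = -123, -41, +41, +123 mm. Bay floor 5 mm, walls and dividers (4 mm thick) 12 mm above the bench. Origin: centre of underside, on the bench; z up, y roughly to the robot's left (yaw within 15 degrees). No pads. Left or right of the black rack.
- ipa_bottle: White plastic bottle with a red pointed cap, 127 mm tall; round body 49 mm in diameter up to about 75 mm above its underside, where it may be gripped. Loose, upright in one bay of the black rack (which one varies), up to 5 mm off centre, its underside 8 mm above the bench. Origin: centre of its underside; z up. Mass 60 to 130 g.
- flux_bottle: Brown bottle with a black pointed cap, 104 mm tall; round body 39 mm in diameter up to about 55 mm above its underside, where it may be gripped. Loose, upright in one bay of the black rack (which one varies), up to 5 mm off centre, its underside 8 mm above the bench. Origin: centre of its underside; z up. Mass 60 to 130 g.
- loupe: Small black loupe (eyepiece magnifier): a round cup with its wider rim upwards, 36 mm tall, 44 mm in diameter at the rim and slimmer below; grip it across the rim, the upper half. Loose, upright in one bay of the black rack (which one varies), up to 5 mm off centre, its underside 8 mm above the bench. Origin: centre of its underside; z up. Mass 35 to 70 g.
- solder_reel: Reel of silvery wire with light blue flanges, standing on one flange, 58 mm in diameter and 45 mm tall; grip it across the flanges. Loose, upright in one bay of the black rack (which one varies), up to 5 mm off centre, its underside 8 mm above the bench. Origin: centre of its underside; z up. Mass 170 to 350 g.
- ipa_bottle_pad: Thin square rubber pad, 72 mm square and 3 mm thick, red, fixed on the floor of one bay of the black rack (which bay varies). It stays there. It marks the bay in which the white bottle stood at the start. Origin: centre of its underside; axes as the black rack's.
- flux_bottle_pad: Thin square rubber pad, 72 mm square and 3 mm thick, yellow, fixed on the floor of one bay of the black rack (which bay varies). It stays there. It marks the bay in which the brown bottle stood at the start. Origin: centre of its underside; axes as the black rack's.
- loupe_pad: Thin square rubber pad, 72 mm square and 3 mm thick, green, fixed on the floor of one bay of the black rack (which bay varies). It stays there. It marks the bay in which the black loupe stood at the start. Origin: centre of its underside; axes as the black rack's.
- solder_reel_pad: Thin square rubber pad, 72 mm square and 3 mm thick, white, fixed on the floor of one bay of the black rack (which bay varies). It stays there. It marks the bay in which the reel stood at the start. Origin: centre of its underside; axes as the black rack's.

How it is judged:
By the outcome, as a careful person would: the job done as asked, in the order asked, and still so for the second after the job is handed in, with the robot touching nothing.
It also fails if it takes over 136 s, if anything falls off the work surface, if the arm or the gripper's body presses on something with over 40 N, if the wrist force passes 120 N, or if a joint passes its speed limit or range.

## Working session

There is one attempt and no reset: what is moved stays moved. The work goes in short steps, Python scripts to look and compute and a tool call to move; the robot and the scene stay as the last step left them, time stands still between calls to the robot, and variables do not carry over. Pictures are saved under pics/ and viewed, at most 14 in all, crops included, and the job is handed in when it is done.

Besides the shell and the picture viewer there is one more tool, called after "Emit:" by a JSON object that holds its "api" and its "payload". jog_arm: Moves the arm, as the interface text tells. Its arguments: {"type":"object","properties":{"steps":{"type":"array"},"hand":{"type":"number"},"newtons":{"type":"number"}},"required":["steps"]}

```bash
mkdir -p pics; cat > h.py <<'E'
import numpy as np, cv2
from cell import arm, eyes
def cloud(name,depth):
    m=eyes.camera_model(name); f=210/np.tan(np.radians(m["vertical_fov"])/2)
    v,u=np.mgrid[:420,:560]
    p=np.stack([(u-m["cx"])/f*depth,-(v-m["cy"])/f*depth,-depth],-1)
    T=np.array(m["pose"]); return p@T[:3,:3].T+T[:3,3], m
E
python3 - <<'E'
from h import *
ims=[]
for n in("scene","top"):
    p,d=eyes.capture(n); cv2.imwrite(f"pics/{n}0.png",p[:,:,::-1]); np.save(n+"_d.npy",d);np.save(n+"_p.npy",p)
    m=eyes.camera_model(n); print(n,{k:np.round(v,3).tolist() if not isinstance(v,str) else v for k,v in m.items()})
    for t in("ipa_bottle","flux_bottle","loupe","solder_reel","old_rack","new_rack"):
        print(n,t,[(np.round(r["position"]).tolist(),round(r["p"],2)) for r in eyes.search_frame(t,n)[:2]])
s=arm.sense();print(s, arm.pinch_z)
E
```

```text
scene {'vertical_fov': 55.758, 'cx': 273.251, 'cy': 211.286, 'pose': [[-0.431, 0.562, -0.706, -302.517], [-0.902, -0.254, 0.349, 397.161], [0.017, 0.787, 0.616, 756.516], [0.0, 0.0, 0.0, 1.0]]}
scene ipa_bottle []
scene flux_bottle []
scene loupe []
scene solder_reel []
scene old_rack []
scene new_rack [([493.0, 213.0, 4.0], 0.81)]
top {'vertical_fov': 53.928, 'cx': 276.048, 'cy': 205.231, 'pose': [[-0.014, 0.983, -0.181, 359.805], [-1.0, -0.011, 0.019, -28.536], [0.017, 0.181, 0.983, 992.271], [0.0, 0.0, 0.0, 1.0]]}
top ipa_bottle [([513.0, -141.0, 87.0], 0.75), ([500.0, -134.0, 6.0], 0.73)]
top flux_bottle []
top loupe [([525.0, -275.0, 7.0], 0.69), ([530.0, -228.0, 43.0], 0.6)]
top solder_reel [([541.0, -384.0, 51.0], 0.69)]
top old_rack [([526.0, -270.0, 10.0], 0.88)]
top new_rack [([500.0, 197.0, 5.0], 0.97), ([528.0, -231.0, 45.0], 0.49)]
{'t': 0.7, 'q': array([-1.18699568e+00,  2.12922277e-01, -3.43681610e-02,  1.32350252e+00,
       -1.19954142e-05,  1.57082968e+00]), 'dq': array([-0.00153817,  0.00053716, -0.00027383,  0.002203  , -0.00138842,
        0.0002882 ]), 'joint_efforts': array([-1.78823429e-03, -6.85829115e+01,  4.87274623e+01,  7.31136442e-04,
       -3.03476327e-04, -1.52133725e-05]), 'tool_pos': array([ 187.21996065, -463.62506064,  231.30734899]), 'tool_rot': array([ 2.79672723e-06,  9.81646750e-01,  1.90708308e-01, -5.56645435e-06]), 'contact_force': array([-0.41687671, -0.02775281,  0.16615622]), 'moment': array([-0.08451755, -0.02236411, -0.02177446]), 'grip_force': 0.0, 'gripper_width': 1.0022431453605676} -18.700000000000003
```

View pics/top0.png

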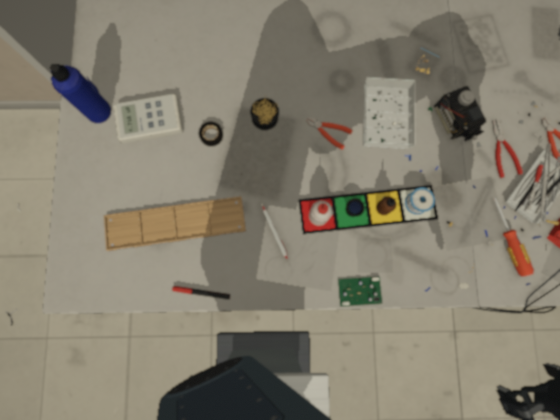

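View pics/scene0.png

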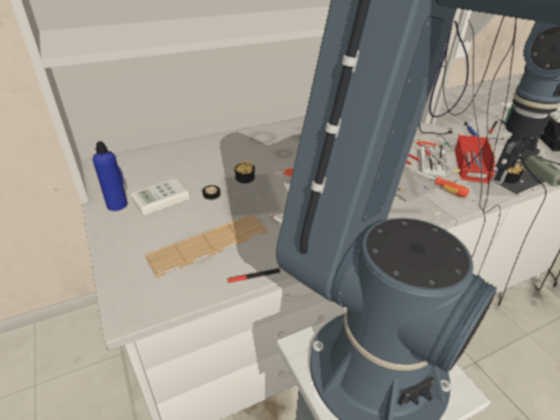

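The top picture shows the wooden rack at about (175,222) px. The black rack is at (368,208), holding from left to right the white bottle (red pad, 320), loupe (green, 354), brown bottle (yellow, 386) and reel (white, 420). The scene picture shows only the wooden rack, because the arm hides the rest.

```bash
cat > fit.py <<'E'
from h import *
def objs(d,rects):
    P,_=cloud("top",d); 
    for (x,y,zlo,zhi,r) in rects:
        k=(np.hypot(P[...,0]-x,P[...,1]-y)<r)&(P[...,2]>zlo)&(P[...,2]<zhi)&(d>0)
        q=P[k]; 
        if len(q)<3: print("none"); continue
        print(len(q),"med",np.median(q,0).round(1),"mid",((q.max(0)+q.min(0))/2).round(1),"span",np.ptp(q,axis=0).round(1))
E
python3 - <<'E'
from fit import *
d=np.load("top_d.npy");p=np.load("top_p.npy");P,m=cloud("top",d)
vis=p[:,:,::-1].copy()
for t in("new_rack","old_rack"):
    r=eyes.masks_of(t,"top")[0]; k=r["pixels"].astype(np.uint8)
    print(t,r["p"],k.sum())
    k=cv2.morphologyEx(k,cv2.MORPH_CLOSE,np.ones((15,15)))
    # rays at z=12
    f=210/np.tan(np.radians(m["vertical_fov"])/2);T=np.array(m["pose"])
    v,u=np.nonzero(k); ray=np.stack([(u-m["cx"])/f,-(v-m["cy"])/f,-np.ones(len(u))],-1)@T[:3,:3].T
    q=T[:3,3]+ray*((10-T[2,3])/ray[:,2])[:,None]
    print(cv2.minAreaRect(q[:,:2].astype(np.float32)))
    zz=P[k>0];print("z pct",np.percentile(zz[:,2],[5,25,50,75,95]).round(1))
for v,u in((130,290),(240,300),(270,200)): print("bench",P[v,u].round(1))
objs(d,[(513,-141,50,140,45),(525,-228,30,60,35),(530,-306,30,120,40),(541,-384,40,65,40)])
c=cv2.resize(p[160:260,90:450,::-1],None,fx=2.2,fy=2.2,interpolation=cv2.INTER_CUBIC);cv2.imwrite("pics/c1.png",c)
E
```

```text
new_rack 0.89 4902
((499.14239501953125, 196.1406707763672), (87.92510986328125, 330.6275634765625), 7.513420581817627)
z pct [ 1.3  3.2  4.6  6.3 11.4]
old_rack 0.79 1340
((527.5040893554688, -270.4466552734375), (89.4138412475586, 335.4266357421875), 5.031397819519043)
z pct [ 2.   5.1  8.2 10.9 13.6]
bench [735.6 -85.5  -1.2]
bench [ 455.9 -103.7    3.7]
bench [388.1 135.3  -3. ]
382 med [ 509.5 -145.4   86.9] mid [ 514.  -151.3   91.8] span [46.8 52.4 82.8]
273 med [ 528.2 -233.    40.6] mid [ 527.8 -232.3   39.5] span [43.6 43.1 17.5]
265 med [ 527.5 -301.6   64. ] mid [ 533.1 -306.5   70.9] span [41.6 36.4 81.1]
440 med [ 542.5 -389.    52.1] mid [ 542.7 -389.3   49. ] span [55.7 55.7 17.4]
```

View pics/c1.png

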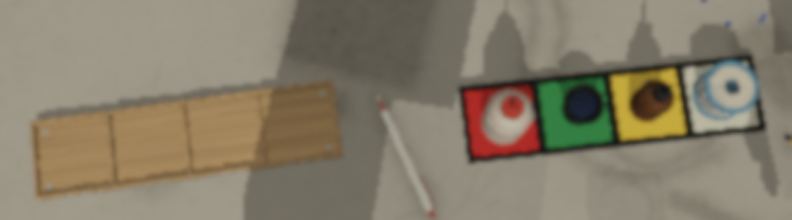

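Rack fits: the wooden rack is centred at (499,196) with yaw 7.5°, and the black rack at (527.5,-270.5) with yaw 5.0°. Their measured sizes match the given ones. My order is reel, loupe (both gripped vertically), then the bottles gripped with a 45° tilt so their caps clear the gripper body.

```bash
cat > go.py <<'E'
# rows (equal) taking the tool from its present (or given) pose to a target
import numpy as np, sys
from scipy.linalg import logm, expm
from scipy.spatial.transform import Rotation as Ro
from cell import arm
def down(az, tilt=0, appr=None):
    """closing axis at azimuth az (deg); or tilted: approach azimuth appr, tilt from vertical"""
    if appr is None:
        y=np.array([np.cos(np.radians(az)),np.sin(np.radians(az)),0]); z=np.array([0,0,-1.])
    else:
        a,t=np.radians(appr),np.radians(tilt); z=np.array([np.sin(t)*np.cos(a),np.sin(t)*np.sin(a),-np.cos(t)])
        y=np.array([-np.sin(a),np.cos(a),0.])
    return np.stack([np.cross(y,z),y,z],1)
def cur():
    s=arm.sense(); w=s["tool_rot"]; T=np.eye(4); T[:3,:3]=Ro.from_quat([w[1],w[2],w[3],w[0]]).as_matrix(); T[:3,3]=s["tool_pos"]; return T
def go(R,tcp,N=None,T0=None):
    T0=cur() if T0 is None else T0
    if np.dot(T0[:3,1],R[:,1])<0 and abs(R[2,2])>.999 and abs(T0[2,2])>.99: R=R@np.diag([-1,-1,1])
    T1=np.eye(4);T1[:3,:3]=R;T1[:3,3]=tcp
    D=np.linalg.inv(T0)@T1; L=np.real(logm(D))
    def row(n):
        E=np.real(expm(L/n)); return np.r_[E[:3,3]/20,np.degrees(Ro.from_matrix(E[:3,:3]).as_rotvec())/4]
    if N is None:
        N=1
        while np.abs(row(N)).max()>1: N+=1
    r=row(N).round(2)+0; E=np.eye(4);E[:3,:3]=Ro.from_rotvec(np.radians(r[3:]*4)).as_matrix();E[:3,3]=r[:3]*20
    T=T0.copy(); mid=[]
    for i in range(N):
        T=T@E; 
        if i in(N//3,2*N//3): mid.append(T[:3,3].round().tolist())
    print("N",N,"row",r.tolist(),"end",T[:3,3].round(1).tolist(),"mid",mid,"err",(T[:3,3]-tcp).round(1)); return T
E
python3 - <<'E'
from go import *; from fit import objs
d=np.load("top_d.npy")
objs(d,[(513,-149,120,140,20),(513,-149,105,140,20),(531,-306,95,120,20),(531,-306,66,120,25)])
T=go(down(5),[542.5,-389,160]); go(down(5),[542.5,-389,16],T0=T)
E
```

```text
4 med [ 514.6 -148.2  126.5] mid [ 514.9 -148.6  128. ] span [ 1.4  2.9 10.4]
52 med [ 513.3 -147.7  106.6] mid [ 514.2 -148.1  119.1] span [20. 22. 28.]
6 med [ 532.7 -305.6  101.1] mid [ 532.7 -306.1  103.3] span [ 2.9  4.3 16.2]
108 med [ 529.6 -304.4   77.8] mid [ 532.2 -307.4   88.7] span [28.2 28.3 45.3]
N 19 row [0.73, 0.72, 0.19, 0.0, 0.0, -0.96] end [543.2, -388.3, 159.1] mid [[327.0, -491.0, 205.0], [445.0, -462.0, 182.0]] err [ 0.7  0.7 -0.9]
N 8 row [0.0, -0.01, 0.89, 0.0, 0.0, 0.0] end [541.7, -388.4, 16.7] mid [[543.0, -388.0, 106.0], [542.0, -388.0, 52.0]] err [-0.8  0.6  0.7]
```

Emit:
{"api": "jog_arm", "payload": {"steps": [[0.73,0.72,0.19,0,0,-0.96],[0.73,0.72,0.19,0,0,-0.96],[0.73,0.72,0.19,0,0,-0.96],[0.73,0.72,0.19,0,0,-0.96],[0.73,0.72,0.19,0,0,-0.96],[0.73,0.72,0.19,0,0,-0.96],[0.73,0.72,0.19,0,0,-0.96],[0.73,0.72,0.19,0,0,-0.96],[0.73,0.72,0.19,0,0,-0.96],[0.73,0.72,0.19,0,0,-0.96]], "hand": -1, "newtons": 40}}

```text
t: 1.8
tool_pos: [388.5, -482.2, 193.0]
tool_rot: [-0.0, 0.864, 0.504, -0.0]
contact_force: [0.3, -0.7, 0.3]
gripper_width: 1.003
grip_force: 0.0
```

Emit:
{"api": "jog_arm", "payload": {"steps": [[0.73,0.72,0.19,0,0,-0.96],[0.73,0.72,0.19,0,0,-0.96],[0.73,0.72,0.19,0,0,-0.96],[0.73,0.72,0.19,0,0,-0.96],[0.73,0.72,0.19,0,0,-0.96],[0.73,0.72,0.19,0,0,-0.96],[0.73,0.72,0.19,0,0,-0.96],[0.73,0.72,0.19,0,0,-0.96],[0.73,0.72,0.19,0,0,-0.96],[0,0,0,0,0,0]]}}

```text
t: 2.8
tool_pos: [544.6, -386.4, 158.3]
tool_rot: [-0.001, 0.674, 0.738, 0.0]
contact_force: [-0.3, -0.5, -0.5]
gripper_width: 0.996
grip_force: 0.0
```

```bash
python3 - <<'E'
from go import *
T=cur();print(T.round(3)); go(down(5),[542.5,-389,16])
E
```

```text
[[-9.10000e-02  9.96000e-01 -1.00000e-03  5.44550e+02]
 [ 9.96000e-01  9.10000e-02  1.00000e-03 -3.86352e+02]
 [ 1.00000e-03 -0.00000e+00 -1.00000e+00  1.58288e+02]
 [ 0.00000e+00  0.00000e+00  0.00000e+00  1.00000e+00]]
N 8 row [-0.02, -0.01, 0.89, 0.0, 0.0, 0.01] end [543.2, -389.5, 15.9] mid [[544.0, -388.0, 105.0], [544.0, -389.0, 51.0]] err [ 0.7 -0.5 -0.1]
```

Emit:
{"api": "jog_arm", "payload": {"steps": [[-0.02,-0.01,0.89,0,0,0],[-0.02,-0.01,0.89,0,0,0],[-0.02,-0.01,0.89,0,0,0],[-0.02,-0.01,0.89,0,0,0],[-0.02,-0.01,0.89,0,0,0],[-0.02,-0.01,0.89,0,0,0],[-0.02,-0.01,0.89,0,0,0],[-0.02,-0.01,0.89,0,0,0],[0,0,0,0,0,0]]}}

```text
t: 3.7
tool_pos: [540.2, -391.2, 14.4]
tool_rot: [-0.002, 0.676, 0.737, -0.0]
contact_force: [-1.7, 0.0, 0.1]
gripper_width: 0.998
grip_force: 0.0
```

Emit:
{"api": "jog_arm", "payload": {"steps": [[0,0,0,0,0,0],[0,0,0,0,0,0],[0,0,0,0,0,0],[0,0,0,0,0,0],[0,0,0,0,0,0],[0,0,0,0,0,0],[0,0,0,0,0,0],[0,0,0,0,0,0]], "hand": 1, "newtons": 50}}

```text
t: 4.5
tool_pos: [542.5, -392.3, 18.4]
tool_rot: [0.001, 0.676, 0.737, -0.0]
contact_force: [-1.9, -0.8, 6.6]
gripper_width: 0.657
grip_force: 53.9
```

Emit:
{"api": "jog_arm", "payload": {"steps": [[0,0,-0.4,0,0,0],[0,0,-0.8,0,0,0],[0,0,-1,0,0,0],[0,0,-1,0,0,0],[0,0,-1,0,0,0],[0,0,-1,0,0,0],[0,0,-1,0,0,0],[0,0,-1,0,0,0],[0,0,-0.6,0,0,0],[0,0,0,0,0,0]]}}

```text
t: 5.5
tool_pos: [542.6, -392.1, 174.9]
tool_rot: [0.002, 0.676, 0.737, 0.0]
contact_force: [0.1, -1.3, -1.1]
gripper_width: 0.655
grip_force: 53.5
```

```bash
python3 - <<'E'
from go import *
s=arm.sense();print(s["contact_force"],s["gripper_width"],s["q"].round(2))
T=go(down(7.5),[483,318,175])
E
```

```text
[ 0.12119218 -1.28960149 -1.12061011] 0.6551210571061584 [-0.63  0.59  0.38  1.36  0.    0.86]
N 36 row [0.99, 0.02, 0.0, 0.0, 0.0, -0.02] end [478.2, 317.8, 173.4] mid [[523.0, -135.0, 174.0], [502.0, 101.0, 174.0]] err [-4.8 -0.2 -1.6]
```

Emit:
{"api": "jog_arm", "payload": {"steps": [[0.5,0.02,0,0,0,-0.02],[0.99,0.02,0,0,0,-0.02],[0.99,0.02,0,0,0,-0.02],[0.99,0.02,0,0,0,-0.02],[0.99,0.02,0,0,0,-0.02],[0.99,0.02,0,0,0,-0.02],[0.99,0.02,0,0,0,-0.02],[0.99,0.02,0,0,0,-0.02],[0.99,0.02,0,0,0,-0.02],[0.99,0.02,0,0,0,-0.02]]}}

```text
t: 6.5
tool_pos: [527.4, -202.2, 171.4]
tool_rot: [-0.001, 0.671, 0.742, -0.0]
contact_force: [-0.1, -0.7, -1.9]
gripper_width: 0.658
grip_force: 53.5
```

Emit:
{"api": "jog_arm", "payload": {"steps": [[0.99,0.02,0,0,0,-0.02],[0.99,0.02,0,0,0,-0.02],[0.99,0.02,0,0,0,-0.02],[0.99,0.02,0,0,0,-0.02],[0.99,0.02,0,0,0,-0.02],[0.99,0.02,0,0,0,-0.02],[0.99,0.02,0,0,0,-0.02],[0.99,0.02,0,0,0,-0.02],[0.99,0.02,0,0,0,-0.02],[0.99,0.02,0,0,0,-0.02]]}}

```text
t: 7.5
tool_pos: [510.0, -5.3, 171.5]
tool_rot: [-0.001, 0.665, 0.746, -0.001]
contact_force: [-0.5, 0.4, -0.9]
gripper_width: 0.657
grip_force: 53.5
```

Emit:
{"api": "jog_arm", "payload": {"steps": [[0.99,0.02,0,0,0,-0.02],[0.99,0.02,0,0,0,-0.02],[0.99,0.02,0,0,0,-0.02],[0.99,0.02,0,0,0,-0.02],[0.99,0.02,0,0,0,-0.02],[0.99,0.02,0,0,0,-0.02],[0.99,0.02,0,0,0,-0.02],[0.99,0.02,0,0,0,-0.02],[0.99,0.02,0,0,0,-0.02],[0.99,0.02,0,0,0,-0.02]]}}

```text
t: 8.5
tool_pos: [490.1, 191.3, 171.5]
tool_rot: [-0.0, 0.66, 0.751, -0.001]
contact_force: [0.3, 0.0, -2.0]
gripper_width: 0.657
grip_force: 53.5
```

Emit:
{"api": "jog_arm", "payload": {"steps": [[0.99,0.02,0,0,0,-0.02],[0.99,0.03,0,0,0,-0.02],[0.99,0.03,0,0,0,-0.02],[0.99,0.03,0,0,0,-0.02],[0.99,0.03,0,0,0,-0.02],[0.9,0.03,0,0,0,-0.02],[0.5,0,0,0,0,0],[0,0,0,0,0,0],[0,0,0,0,0,0]]}}

```text
t: 9.4
tool_pos: [478.0, 316.4, 172.4]
tool_rot: [0.0, 0.657, 0.754, -0.0]
contact_force: [0.5, -0.7, -1.8]
gripper_width: 0.657
grip_force: 53.5
```

```bash
python3 - <<'E'
from go import *; from h import *
T=go(down(7.5),[483,318,60])
p,d=eyes.capture("top"); cv2.imwrite("pics/t2.png",p[:,:,::-1])
E
```

```text
N 6 row [0.01, 0.04, 0.94, 0.0, 0.0, 0.01] end [482.5, 318.2, 59.6] mid [[480.0, 317.0, 116.0], [482.0, 318.0, 78.0]] err [-0.5  0.2 -0.4]
```

View pics/t2.png

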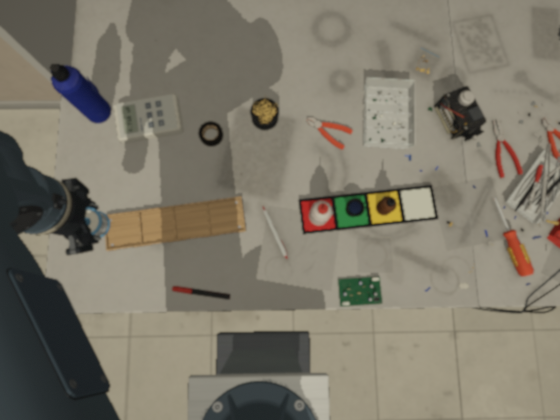

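The reel is gripped and held over the leftmost wooden bay, at about (97,222) px. The black rack's white-pad bay is empty and the other three things are undisturbed.

Emit:
{"api": "jog_arm", "payload": {"steps": [[-0.01,0.04,0.94,0,0,0.01],[-0.01,0.04,0.94,0,0,0.01],[-0.01,0.04,0.94,0,0,0.01],[-0.01,0.04,0.94,0,0,0.01],[-0.01,0.04,0.94,0,0,0.01],[-0.01,0.04,0.94,0,0,0.01],[0,0,0.5,0,0,0],[0,0,0.5,0,0,0],[0,0,0.4,0,0,0],[0,0,0,0,0,0]]}}

```text
t: 10.45
tool_pos: [482.7, 315.9, 31.2]
tool_rot: [-0.0, 0.659, 0.752, -0.0]
contact_force: [0.2, 0.5, -1.1]
gripper_width: 0.66
grip_force: 53.5
```

Emit:
{"api": "jog_arm", "payload": {"steps": [[0,0,0,0,0,0],[0,0,0,0,0,0]]}}

```text
t: 10.65
tool_pos: [483.4, 316.5, 32.6]
tool_rot: [0.0, 0.659, 0.752, 0.0]
contact_force: [-0.2, -0.1, -1.9]
gripper_width: 0.658
grip_force: 53.5
```

Emit:
{"api": "jog_arm", "payload": {"steps": [[0,0,0.3,0,0,0],[0,0,0.25,0,0,0],[0,0,0.2,0,0,0],[0,0,0,0,0,0],[0,0,0,0,0,0]]}}

```text
t: 11.15
tool_pos: [482.9, 316.2, 16.8]
tool_rot: [-0.0, 0.659, 0.752, -0.0]
contact_force: [-0.3, -0.8, -1.7]
gripper_width: 0.66
grip_force: 53.5
```

Emit:
{"api": "jog_arm", "payload": {"steps": [[0,0,0.05,0,0,0],[0,0,0.05,0,0,0],[0,0,0,0,0,0]]}}

```text
t: 11.45
tool_pos: [483.2, 316.4, 15.3]
tool_rot: [0.0, 0.659, 0.752, 0.0]
contact_force: [-1.5, -1.4, 4.3]
gripper_width: 0.656
grip_force: 54.0
```

Emit:
{"api": "jog_arm", "payload": {"steps": [[0,0,0,0,0,0],[0,0,0,0,0,0],[0,0,0,0,0,0],[0,0,0,0,0,0],[0,0,-0.5,0,0,0],[0,0,-1,0,0,0],[0,0,-1,0,0,0],[0,0,-1,0,0,0],[0,0,-1,0,0,0],[0,0,-1,0,0,0]], "hand": -1}}

```text
t: 12.45
tool_pos: [483.0, 316.3, 126.6]
tool_rot: [0.0, 0.659, 0.752, 0.0]
contact_force: [0.9, 0.4, 0.7]
gripper_width: 0.997
grip_force: 0.0
```

```bash
python3 - <<'E'
from go import *
T=go(down(5),[528,-232.5,170])
E
```

```text
N 28 row [-0.98, -0.03, -0.08, 0.0, 0.0, 0.02] end [528.5, -230.9, 171.2] mid [[502.0, 121.0, 143.0], [516.0, -55.0, 157.0]] err [0.5 1.6 1.2]
```

Emit:
{"api": "jog_arm", "payload": {"steps": [[-0.5,-0.03,-0.3,0,0,0.02],[-0.98,-0.03,-0.3,0,0,0.02],[-0.98,-0.03,-0.3,0,0,0.02],[-0.98,-0.03,-0.3,0,0,0.02],[-0.98,-0.03,-0.3,0,0,0.02],[-0.98,-0.03,-0.3,0,0,0.02],[-0.98,-0.03,-0.3,0,0,0.02],[-0.98,-0.03,-0.2,0,0,0.02],[-0.98,-0.03,0,0,0,0.02],[-0.98,-0.03,0,0,0,0.02]]}}

```text
t: 13.45
tool_pos: [500.2, 129.1, 170.8]
tool_rot: [-0.0, 0.664, 0.748, -0.0]
contact_force: [0.9, 0.2, -0.1]
gripper_width: 0.998
grip_force: 0.0
```

Emit:
{"api": "jog_arm", "payload": {"steps": [[-0.98,-0.03,0,0,0,0.02],[-0.98,-0.03,0,0,0,0.02],[-0.98,-0.03,0,0,0,0.02],[-0.98,-0.03,0,0,0,0.02],[-0.98,-0.03,0,0,0,0.02],[-0.98,-0.03,0,0,0,0.02],[-0.98,-0.03,0,0,0,0.02],[-0.98,-0.03,0,0,0,0.02],[-0.98,-0.03,0,0,0,0.02],[-0.98,-0.03,0,0,0,0.02]]}}

```text
t: 14.45
tool_pos: [515.9, -66.2, 170.6]
tool_rot: [-0.0, 0.669, 0.743, -0.0]
contact_force: [0.3, 0.2, -0.8]
gripper_width: 0.997
grip_force: 0.0
```

Emit:
{"api": "jog_arm", "payload": {"steps": [[-0.98,-0.03,0,0,0,0.02],[-0.98,-0.03,0,0,0,0.02],[-0.98,-0.03,0,0,0,0.02],[-0.98,-0.03,0,0,0,0.02],[-0.98,-0.03,0,0,0,0.02],[-0.98,-0.03,0,0,0,0.02],[-0.98,-0.03,0,0,0,0.02],[-0.98,-0.03,0,0,0,0.02],[-0.5,0,0,0,0,0],[0,0,0,0,0,0]]}}

```text
t: 15.45
tool_pos: [527.8, -232.3, 170.5]
tool_rot: [-0.0, 0.674, 0.739, -0.0]
contact_force: [-0.5, -0.1, -0.0]
gripper_width: 0.999
grip_force: 0.0
```

```bash
python3 - <<'E'
from go import *
T=go(down(5),[528,-232.5,17])
E
```

```text
N 8 row [0.0, 0.0, 0.96, 0.0, 0.0, 0.01] end [527.7, -232.3, 16.9] mid [[528.0, -232.0, 113.0], [528.0, -232.0, 55.0]] err [-0.3  0.2 -0.1]
```

Emit:
{"api": "jog_arm", "payload": {"steps": [[0,0,0.96,0,0,0],[0,0,0.96,0,0,0],[0,0,0.96,0,0,0],[0,0,0.96,0,0,0],[0,0,0.96,0,0,0],[0,0,0.96,0,0,0],[0,0,0.96,0,0,0],[0,0,0.8,0,0,0],[0,0,0.16,0,0,0],[0,0,0,0,0,0]]}}

```text
t: 16.45
tool_pos: [527.9, -230.6, 17.2]
tool_rot: [-0.0, 0.673, 0.74, -0.0]
contact_force: [-0.6, 0.4, 0.5]
gripper_width: 1.002
grip_force: 0.0
```

Emit:
{"api": "jog_arm", "payload": {"steps": [[0,0,0,0,0,0],[0,0,0,0,0,0],[0,0,0,0,0,0],[0,0,0,0,0,0],[0,0,0,0,0,0],[0,0,0,0,0,0],[0,0,0,0,0,0],[0,0,0,0,0,0]], "hand": 1, "newtons": 35}}

```text
t: 17.25
tool_pos: [528.7, -231.5, 18.3]
tool_rot: [0.001, 0.673, 0.739, 0.0]
contact_force: [-2.5, 0.8, 9.3]
gripper_width: 0.485
grip_force: 34.2
```

Emit:
{"api": "jog_arm", "payload": {"steps": [[0,0,-0.4,0,0,0],[0,0,-0.8,0,0,0],[0,0,-1,0,0,0],[0,0,-1,0,0,0],[0,0,-1,0,0,0],[0,0,-1,0,0,0],[0,0,-1,0,0,0],[0,0,-1,0,0,0],[0,0,-0.6,0,0,0],[0,0,0,0,0,0]]}}

```text
t: 18.25
tool_pos: [529.0, -231.7, 175.0]
tool_rot: [0.001, 0.673, 0.739, 0.0]
contact_force: [-0.7, -0.4, -0.3]
gripper_width: 0.485
grip_force: 35.5
```

```bash
python3 - <<'E'
from go import *
T=go(down(7.5),[504.5,154.5,174])
E
```

```text
N 20 row [0.97, 0.05, 0.0, 0.0, 0.0, -0.03] end [505.0, 156.1, 174.5] mid [[522.0, -96.0, 175.0], [514.0, 40.0, 175.0]] err [0.5 1.6 0.5]
```

Emit:
{"api": "jog_arm", "payload": {"steps": [[0.5,0.05,0,0,0,-0.03],[0.97,0.05,0,0,0,-0.03],[0.97,0.05,0,0,0,-0.03],[0.97,0.05,0,0,0,-0.03],[0.97,0.05,0,0,0,-0.03],[0.97,0.05,0,0,0,-0.03],[0.97,0.05,0,0,0,-0.03],[0.97,0.05,0,0,0,-0.03],[0.97,0.05,0,0,0,-0.03],[0.97,0.05,0,0,0,-0.03]]}}

```text
t: 19.25
tool_pos: [518.2, -45.2, 172.1]
tool_rot: [-0.001, 0.665, 0.746, -0.0]
contact_force: [0.6, 0.4, -1.2]
gripper_width: 0.488
grip_force: 35.5
```

Emit:
{"api": "jog_arm", "payload": {"steps": [[0.97,0.05,0,0,0,-0.03],[0.97,0.05,0,0,0,-0.03],[0.97,0.05,0,0,0,-0.03],[0.97,0.05,0,0,0,-0.03],[0.97,0.05,0,0,0,-0.03],[0.97,0.05,0,0,0,-0.03],[0.97,0.05,0,0,0,-0.03],[0.97,0.05,0,0,0,-0.03],[0.97,0.05,0,0,0,-0.03],[0.97,0.05,0,0,0,-0.03]]}}

```text
t: 20.25
tool_pos: [503.9, 148.2, 172.1]
tool_rot: [-0.001, 0.658, 0.753, -0.001]
contact_force: [0.2, 1.0, -1.1]
gripper_width: 0.484
grip_force: 35.5
```

Emit:
{"api": "jog_arm", "payload": {"steps": [[0.4,0,0,0,0,0],[0,0,0,0,0,0],[0,0,0,0,0,0]]}}

```text
t: 20.55
tool_pos: [503.7, 154.6, 172.9]
tool_rot: [-0.0, 0.658, 0.753, -0.0]
contact_force: [1.0, -0.7, -0.2]
gripper_width: 0.485
grip_force: 35.5
```

```bash
python3 - <<'E'
from go import *
T=go(down(7.5),[504.5,154.8,24],N=8)
E
```

```text
N 8 row [0.0, 0.01, 0.93, 0.0, 0.0, 0.01] end [505.2, 154.8, 24.1] mid [[504.0, 155.0, 117.0], [505.0, 155.0, 61.0]] err [ 0.7 -0.   0.1]
```

Emit:
{"api": "jog_arm", "payload": {"steps": [[0,0.01,0.93,0,0,0.01],[0,0.01,0.93,0,0,0.01],[0,0.01,0.93,0,0,0.01],[0,0.01,0.93,0,0,0.01],[0,0.01,0.93,0,0,0.01],[0,0.01,0.93,0,0,0.01],[0,0,0.93,0,0,0],[0,0,0.8,0,0,0],[0,0,0.2,0,0,0],[0,0,0,0,0,0]]}}

```text
t: 21.55
tool_pos: [504.9, 154.5, 22.9]
tool_rot: [-0.0, 0.66, 0.752, -0.0]
contact_force: [0.1, -0.0, 0.3]
gripper_width: 0.489
grip_force: 35.5
```

Emit:
{"api": "jog_arm", "payload": {"steps": [[0,0,0.15,0,0,0],[0,0,0.1,0,0,0],[0,0,0,0,0,0],[0,0,0,0,0,0]]}}

```text
t: 21.95
tool_pos: [505.4, 155.2, 18.4]
tool_rot: [0.0, 0.659, 0.752, 0.0]
contact_force: [-0.7, 0.7, -0.0]
gripper_width: 0.488
grip_force: 35.5
```

Emit:
{"api": "jog_arm", "payload": {"steps": [[0,0,0.08,0,0,0],[0,0,0.08,0,0,0],[0,0,0,0,0,0],[0,0,0,0,0,0]]}}

```text
t: 22.35
tool_pos: [505.4, 155.3, 15.3]
tool_rot: [0.0, 0.659, 0.752, 0.0]
contact_force: [-1.9, 0.1, 8.0]
gripper_width: 0.483
grip_force: 35.9
```

Emit:
{"api": "jog_arm", "payload": {"steps": [[0,0,0,0,0,0],[0,0,0,0,0,0],[0,0,0,0,0,0],[0,0,0,0,0,0],[0,0,-0.5,0,0,0],[0,0,-1,0,0,0],[0,0,-1,0,0,0],[0,0,-1,0,0,0],[0,0,-1,0,0,0],[0,0,-1,0,0,0]], "hand": -1}}

```text
t: 23.35
tool_pos: [505.2, 155.2, 126.6]
tool_rot: [0.0, 0.659, 0.752, 0.0]
contact_force: [0.6, 0.1, -0.5]
gripper_width: 1.003
grip_force: 0.0
```

```bash
python3 - <<'E'
from go import *
az=-30; R=down(0,45,az); z=R[:,2]
g=np.array([532.5,-306.5,43])+18.7*z
pre=g-z*90+[0,0,40]
print(R.round(2),g.round(1),pre.round(1))
T0=cur()
T1=go(down(7.5),T0[:3,3]+[0,-60,60])
print("a")
T=go(R,pre); go(R,g,T0=T)
E
```

```text
[[-0.61  0.5   0.61]
 [ 0.35  0.87 -0.35]
 [-0.71  0.   -0.71]] [ 544.  -313.1   29.8] [ 488.8 -281.3  133.4]
N 4 row [-0.74, -0.1, -0.75, 0.0, 0.0, 0.0] end [505.0, 95.4, 186.6] mid [[505.0, 125.0, 157.0], [505.0, 110.0, 172.0]] err [-0.2  0.3 -0. ]
a
N 19 row [-0.96, -0.67, 0.31, -0.27, -0.55, -0.65] end [487.6, -282.4, 133.2] mid [[453.0, -2.0, 95.0], [453.0, -147.0, 98.0]] err [-1.3 -1.2 -0.2]
N 6 row [0.23, 0.01, 0.99, -0.01, 0.0, -0.01] end [544.1, -313.8, 29.7] mid [[516.0, -298.0, 81.0], [535.0, -309.0, 47.0]] err [ 0.1 -0.6 -0. ]
```

```bash
python3 - <<'E'
from go import *
R1=down(0,45,0)
T1=go(R1,[430,20,230])
R=down(0,45,-30); z=R[:,2]
g=np.array([532.5,-306.5,43])+18.7*z
pre=g-z*90+[0,0,40]
T=go(R,pre,T0=T1); go(R,g,T0=T)
E
```

```text
N 20 row [-0.21, -0.35, -0.24, -0.4, -0.46, -0.97] end [431.0, 19.9, 229.0] mid [[465.0, 114.0, 160.0], [440.0, 64.0, 194.0]] err [ 1.  -0.1 -1. ]
N 15 row [-0.08, -0.94, 0.54, 0.35, 0.0, 0.35] end [488.3, -282.5, 131.5] mid [[473.0, -97.0, 190.0], [489.0, -200.0, 157.0]] err [-0.5 -1.2 -2. ]
N 6 row [0.22, 0.01, 0.97, 0.0, 0.0, 0.0] end [543.8, -313.4, 30.4] mid [[516.0, -298.0, 81.0], [535.0, -308.0, 47.0]] err [-0.1 -0.3  0.6]
```

Emit:
{"api": "jog_arm", "payload": {"steps": [[-0.21,-0.35,-0.24,-0.4,-0.46,-0.97],[-0.21,-0.35,-0.24,-0.4,-0.46,-0.97],[-0.21,-0.35,-0.24,-0.4,-0.46,-0.97],[-0.21,-0.35,-0.24,-0.4,-0.46,-0.97],[-0.21,-0.35,-0.24,-0.4,-0.46,-0.97],[-0.21,-0.35,-0.24,-0.4,-0.46,-0.97],[-0.21,-0.35,-0.24,-0.4,-0.46,-0.97],[-0.21,-0.35,-0.24,-0.4,-0.46,-0.97],[-0.21,-0.35,-0.24,-0.4,-0.46,-0.97],[-0.21,-0.35,-0.24,-0.4,-0.46,-0.97]]}}

```text
t: 24.35
tool_pos: [452.4, 93.0, 173.3]
tool_rot: [0.208, 0.358, 0.91, -0.001]
contact_force: [-0.1, -0.2, -0.0]
gripper_width: 1.001
grip_force: 0.0
```

Emit:
{"api": "jog_arm", "payload": {"steps": [[-0.21,-0.35,-0.24,-0.4,-0.46,-0.97],[-0.21,-0.35,-0.24,-0.4,-0.46,-0.97],[-0.21,-0.35,-0.24,-0.4,-0.46,-0.97],[-0.21,-0.35,-0.24,-0.4,-0.46,-0.97],[-0.21,-0.35,-0.24,-0.4,-0.46,-0.97],[-0.21,-0.35,-0.24,-0.4,-0.46,-0.97],[-0.21,-0.35,-0.24,-0.4,-0.46,-0.97],[-0.21,-0.35,-0.24,-0.4,-0.46,-0.97],[-0.21,-0.35,-0.24,-0.4,-0.46,-0.97],[-0.21,-0.35,-0.24,-0.4,-0.46,-0.97]]}}

```text
t: 25.35
tool_pos: [430.8, 19.9, 228.3]
tool_rot: [0.383, 0.001, 0.924, -0.002]
contact_force: [0.7, 0.7, -0.8]
gripper_width: 1.001
grip_force: 0.0
```

```bash
python3 - <<'E'
from go import *
print(cur().round(2), arm.sense()["q"].round(2))
R=down(0,45,-30); z=R[:,2]
g=np.array([532.5,-306.5,43])+18.7*z
pre=g-z*90+[0,0,40]
T=go(R,pre)
from h import *
p,d=eyes.capture("top"); cv2.imwrite("pics/t3.png",p[:,:,::-1]); np.save("top_d3.npy",d)
E
```

```text
[[ -0.71   0.     0.71 430.77]
 [  0.     1.    -0.    19.87]
 [ -0.71  -0.    -0.71 228.32]
 [  0.     0.     0.     1.  ]] [ 0.1  -0.61 -1.01  0.39 -0.08  0.07]
N 15 row [-0.08, -0.94, 0.53, 0.35, 0.0, 0.35] end [487.3, -281.9, 133.6] mid [[472.0, -97.0, 190.0], [488.0, -199.0, 159.0]] err [-1.5 -0.6  0.2]
```

View pics/t3.png

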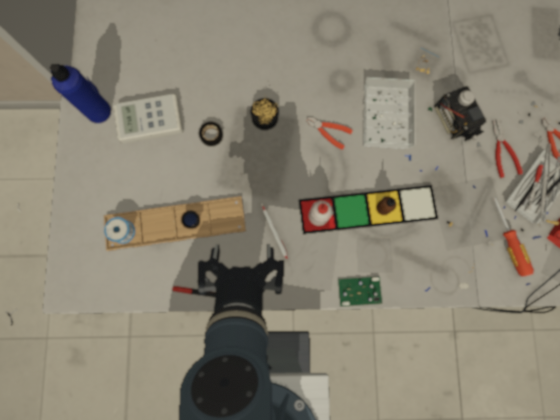

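The reel at (119,229) px is in the leftmost wooden bay and the loupe at (190,219) in the second from the right. The two bottles are unmoved at (320,212) and (386,205), and the tilted tool is clear of everything.

Emit:
{"api": "jog_arm", "payload": {"steps": [[-0.08,-0.94,0.53,0.35,0,0.35],[-0.08,-0.94,0.53,0.35,0,0.35],[-0.08,-0.94,0.53,0.35,0,0.35],[-0.08,-0.94,0.53,0.35,0,0.35],[-0.08,-0.94,0.53,0.35,0,0.35],[-0.08,-0.94,0.53,0.35,0,0.35],[-0.08,-0.94,0.53,0.35,0,0.35],[-0.08,-0.94,0.53,0.35,0,0.35],[-0.08,-0.94,0.53,0.35,0,0.35],[-0.08,-0.94,0.53,0.35,0,0.35]]}}

```text
t: 26.4
tool_pos: [485.7, -179.4, 164.0]
tool_rot: [0.376, 0.163, 0.91, -0.068]
contact_force: [0.9, 0.3, 0.1]
gripper_width: 1.003
grip_force: 0.0
```

Emit:
{"api": "jog_arm", "payload": {"steps": [[-0.08,-0.94,0.53,0.35,0,0.35],[-0.08,-0.94,0.53,0.35,0,0.35],[-0.08,-0.94,0.53,0.35,0,0.35],[-0.08,-0.94,0.53,0.35,0,0.35],[-0.08,-0.94,0.53,0.35,0,0.35],[0,0,0,0,0,0],[0,0,0,0,0,0]]}}

```text
t: 27.1
tool_pos: [486.3, -281.8, 132.0]
tool_rot: [0.368, 0.24, 0.893, -0.1]
contact_force: [-0.3, 0.0, -0.5]
gripper_width: 0.999
grip_force: 0.0
```

```bash
python3 - <<'E'
from go import *
from fit import objs
objs(np.load("top_d3.npy"),[(504,155,25,60,32),(483,318,35,65,40),(531,-306,95,120,20),(531,-306,66,120,25),(513,-149,105,140,20)])
R=down(0,45,-30); z=R[:,2]
g=np.array([532.5,-306.5,43])+18.7*z
print(cur().round(2))
T=go(R,g+[-30*.866,15,36.6-6]); go(R,g,T0=T)
E
```

```text
283 med [504.3 154.1  37.3] mid [504.7 153.8  35.7] span [43.1 42.4 16.1]
473 med [481.2 318.8  48.4] mid [482.1 319.1  44.7] span [55.9 56.8 16.6]
6 med [ 533.  -305.5  102. ] mid [ 532.5 -305.8  101.8] span [ 2.9  4.  12.6]
107 med [ 529.7 -304.1   77.7] mid [ 531.  -307.6   87. ] span [26. 28. 42.]
57 med [ 513.6 -147.5  106.7] mid [ 515.2 -149.   118.9] span [18.  19.9 27.6]
[[-6.1000e-01  5.0000e-01  6.1000e-01  4.8634e+02]
 [ 3.5000e-01  8.7000e-01 -3.5000e-01 -2.8178e+02]
 [-7.1000e-01 -0.0000e+00 -7.1000e-01  1.3196e+02]
 [ 0.0000e+00  0.0000e+00  0.0000e+00  1.0000e+00]]
N 4 row [0.32, 0.02, 0.95, -0.01, -0.01, 0.0] end [517.9, -298.2, 60.1] mid [[502.0, -290.0, 96.0], [510.0, -294.0, 78.0]] err [-0.1 -0.1 -0.3]
N 3 row [0.0, 0.0, 0.71, 0.0, 0.0, 0.0] end [544.0, -313.3, 30.0] mid [[535.0, -308.0, 40.0], [544.0, -313.0, 30.0]] err [ 0.  -0.2  0.2]
```

Emit:
{"api": "jog_arm", "payload": {"steps": [[0.32,0.02,0.95,0,0,0],[0.32,0.02,0.95,0,0,0],[0.32,0.02,0.95,0,0,0],[0.32,0.02,0.95,0,0,0],[0,0,0.71,0,0,0],[0,0,0.71,0,0,0],[0,0,0.71,0,0,0],[0,0,0,0,0,0],[0,0,0,0,0,0]]}}

```text
t: 28.0
tool_pos: [543.8, -312.9, 30.1]
tool_rot: [0.368, 0.239, 0.893, -0.1]
contact_force: [-0.1, 0.8, -0.4]
gripper_width: 0.999
grip_force: 0.0
```

Emit:
{"api": "jog_arm", "payload": {"steps": [[0,0,0,0,0,0],[0,0,0,0,0,0],[0,0,0,0,0,0],[0,0,0,0,0,0],[0,0,0,0,0,0],[0,0,0,0,0,0],[0,0,0,0,0,0],[0,0,0,0,0,0]], "hand": 1, "newtons": 30}}

```text
t: 28.8
tool_pos: [544.1, -313.7, 30.5]
tool_rot: [0.369, 0.239, 0.892, -0.1]
contact_force: [-2.3, 2.0, 7.2]
gripper_width: 0.427
grip_force: 31.3
```

```bash
python3 - <<'E'
from go import *
T=cur(); print(T.round(2)); go(T[:3,:3],T[:3,3]+[0,0,100])
E
```

```text
[[-6.1000e-01  5.0000e-01  6.1000e-01  5.4406e+02]
 [ 3.5000e-01  8.7000e-01 -3.6000e-01 -3.1374e+02]
 [-7.1000e-01 -0.0000e+00 -7.1000e-01  3.0450e+01]
 [ 0.0000e+00  0.0000e+00  0.0000e+00  1.0000e+00]]
N 4 row [-0.88, 0.0, -0.88, 0.0, 0.0, 0.0] end [544.2, -313.6, 130.0] mid [[544.0, -314.0, 80.0], [544.0, -314.0, 105.0]] err [ 0.1  0.1 -0.4]
```

Emit:
{"api": "jog_arm", "payload": {"steps": [[-0.4,0,-0.4,0,0,0],[-0.88,0,-0.88,0,0,0],[-0.88,0,-0.88,0,0,0],[-0.88,0,-0.88,0,0,0],[-0.88,0,-0.88,0,0,0],[-0.88,0,-0.88,0,0,0],[-0.88,0,-0.88,0,0,0],[0,0,0,0,0,0]]}}

```text
t: 29.6
tool_pos: [545.5, -314.3, 194.9]
tool_rot: [0.371, 0.239, 0.892, -0.1]
contact_force: [0.8, -0.4, -1.6]
gripper_width: 0.431
grip_force: 30.6
```

```bash
python3 - <<'E'
from go import *
s=arm.sense(); print(s["gripper_width"],s["q"].round(2))
R=down(0,45,25.6)
T=go(R,[505.9,242.6,175]); go(R,[505.9,242.6,40],T0=T)
E
```

```text
0.4311215819564346 [-0.52 -0.06 -0.79  0.05 -0.    0.  ]
N 29 row [0.11, 0.99, -0.07, -0.34, 0.0, -0.34] end [505.0, 240.6, 176.5] mid [[594.0, -122.0, 189.0], [576.0, 76.0, 182.0]] err [-0.9 -2.   1.5]
N 5 row [0.95, 0.02, 0.98, 0.0, 0.0, 0.01] end [506.3, 242.9, 40.0] mid [[506.0, 241.0, 122.0], [506.0, 242.0, 67.0]] err [0.4 0.3 0. ]
```

Emit:
{"api": "jog_arm", "payload": {"steps": [[0.05,0.5,-0.03,-0.17,0,-0.17],[0.11,0.99,-0.07,-0.34,0,-0.34],[0.11,0.99,-0.07,-0.34,0,-0.34],[0.11,0.99,-0.07,-0.34,0,-0.34],[0.11,0.99,-0.07,-0.34,0,-0.34],[0.11,0.99,-0.07,-0.34,0,-0.34],[0.11,0.99,-0.07,-0.34,0,-0.34],[0.11,0.99,-0.07,-0.34,0,-0.34],[0.11,0.99,-0.07,-0.34,0,-0.34],[0.11,0.99,-0.07,-0.34,0,-0.34]]}}

```text
t: 30.6
tool_pos: [591.0, -129.0, 182.8]
tool_rot: [0.378, 0.094, 0.92, -0.039]
contact_force: [-0.1, -0.8, -1.0]
gripper_width: 0.434
grip_force: 30.6
```

Emit:
{"api": "jog_arm", "payload": {"steps": [[0.11,0.99,-0.07,-0.34,0,-0.34],[0.11,0.99,-0.07,-0.34,0,-0.34],[0.11,0.99,-0.07,-0.34,0,-0.34],[0.11,0.99,-0.07,-0.34,0,-0.34],[0.11,0.99,-0.07,-0.34,0,-0.34],[0.11,0.99,-0.07,-0.34,0,-0.34],[0.11,0.99,-0.07,-0.34,0,-0.34],[0.11,0.99,-0.07,-0.34,0,-0.34],[0.11,0.99,-0.07,-0.34,0,-0.34],[0.11,0.99,-0.07,-0.34,0,-0.34]]}}

```text
t: 31.6
tool_pos: [576.0, 68.8, 177.1]
tool_rot: [0.379, -0.061, 0.923, 0.025]
contact_force: [-0.6, 0.0, -1.4]
gripper_width: 0.429
grip_force: 30.6
```

Emit:
{"api": "jog_arm", "payload": {"steps": [[0.11,0.99,-0.07,-0.34,0,-0.34],[0.11,0.99,-0.07,-0.34,0,-0.34],[0.11,0.99,-0.07,-0.34,0,-0.34],[0.11,0.99,-0.07,-0.34,0,-0.34],[0.11,0.99,-0.07,-0.34,0,-0.34],[0.11,0.99,-0.07,-0.34,0,-0.34],[0.11,0.99,-0.07,-0.34,0,-0.34],[0.11,0.99,-0.07,-0.34,0,-0.34],[0.11,0.99,-0.07,-0.34,0,-0.34],[0.05,0.5,-0.03,-0.17,0,-0.17]]}}

```text
t: 32.6
tool_pos: [502.0, 242.5, 172.0]
tool_rot: [0.371, -0.207, 0.901, 0.085]
contact_force: [-0.1, -1.0, -1.3]
gripper_width: 0.429
grip_force: 30.6
```

Emit:
{"api": "jog_arm", "payload": {"steps": [[0,0,0,0,0,0],[0,0,0,0,0,0]]}}

```text
t: 32.8
tool_pos: [503.5, 241.4, 173.3]
tool_rot: [0.372, -0.206, 0.901, 0.085]
contact_force: [1.1, 0.6, -0.9]
gripper_width: 0.436
grip_force: 30.6
```

```bash
python3 - <<'E'
from go import *
print(cur().round(2))
R=down(0,45,25.6)
go(R,[505.9,242.6,38])
from h import *
p,d=eyes.capture("top"); cv2.imwrite("pics/t4.png",cv2.resize(p[150:300,60:300,::-1],None,fx=3,fy=3))
E
```

```text
[[-6.4000e-01 -4.3000e-01  6.4000e-01  5.0346e+02]
 [-3.1000e-01  9.0000e-01  3.1000e-01  2.4138e+02]
 [-7.0000e-01  0.0000e+00 -7.1000e-01  1.7326e+02]
 [ 0.0000e+00  0.0000e+00  0.0000e+00  1.0000e+00]]
N 5 row [0.94, 0.0, 0.98, 0.0, -0.01, 0.0] end [505.8, 242.5, 37.5] mid [[504.0, 242.0, 119.0], [505.0, 242.0, 65.0]] err [-0.1 -0.1 -0.5]
```

View pics/t4.png

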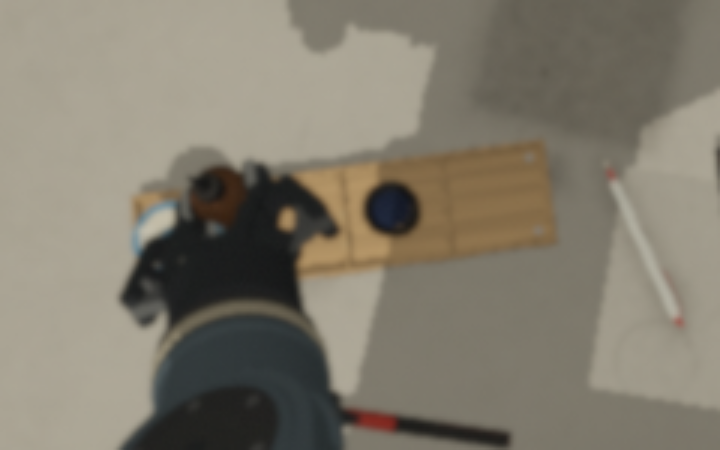

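The brown bottle is held upright at crop (215,195), over the bay between the reel and the loupe.

Emit:
{"api": "jog_arm", "payload": {"steps": [[0.94,0,0.98,0,0,0],[0.94,0,0.98,0,0,0],[0.94,0,0.98,0,0,0],[0.94,0,0.98,0,0,0],[0.6,0,0.64,0,0,0],[0.34,0,0.34,0,0,0],[0,0,0,0,0,0],[0,0,0,0,0,0]]}}

```text
t: 33.65
tool_pos: [510.7, 244.7, 41.0]
tool_rot: [0.369, -0.206, 0.903, 0.084]
contact_force: [0.6, -0.7, -0.3]
gripper_width: 0.43
grip_force: 30.6
```

Emit:
{"api": "jog_arm", "payload": {"steps": [[0.1,0,0.1,0,0,0],[0.1,0,0.1,0,0,0],[0,0,0,0,0,0],[0,0,0,0,0,0]]}}

```text
t: 34.05
tool_pos: [511.9, 245.6, 36.0]
tool_rot: [0.368, -0.206, 0.903, 0.084]
contact_force: [-0.6, -0.3, -0.8]
gripper_width: 0.431
grip_force: 30.6
```

Emit:
{"api": "jog_arm", "payload": {"steps": [[0.12,0,-0.12,0,0,0],[0.12,0,-0.12,0,0,0],[0.1,0,0.1,0,0,0],[0.08,0,0.08,0,0,0],[0,0,0,0,0,0],[0,0,0,0,0,0]]}}

```text
t: 34.65
tool_pos: [510.2, 244.7, 33.0]
tool_rot: [0.365, -0.206, 0.904, 0.083]
contact_force: [0.2, -0.0, -0.5]
gripper_width: 0.436
grip_force: 30.6
```

```bash
python3 - <<'E'
from go import *
go(down(0,45,25.6),[505.9,242.6,28.5],N=3)
E
```

```text
N 3 row [0.11, 0.0, 0.0, 0.01, -0.09, 0.01] end [506.0, 242.7, 28.4] mid [[507.0, 243.0, 30.0], [506.0, 243.0, 28.0]] err [ 0.1  0.1 -0.1]
```

```bash
python3 - <<'E'
from go import *
print(arm.sense()["q"].round(3))
E
```

```text
[ 0.446  0.17  -1.134 -0.501  0.002 -0.002]
```

Emit:
{"api": "jog_arm", "payload": {"steps": [[-0.7,0,-0.7,0,0,0],[-0.3,0,-0.3,0,0,0],[0,0,0,0,0,0],[0,0,0,0,0,0]]}}

```text
t: 35.05
tool_pos: [510.7, 245.0, 61.4]
tool_rot: [0.365, -0.206, 0.904, 0.083]
contact_force: [0.2, 0.5, -1.0]
gripper_width: 0.429
grip_force: 30.6
```

```bash
python3 - <<'E'
from go import *
print(cur().round(2), arm.sense()["q"].round(3))
T=go(down(0,45,4),[507.2,237.7,60]); go(down(0,45,4),[507.2,237.7,29],T0=T)
E
```

```text
[[-6.5000e-01 -4.3000e-01  6.3000e-01  5.1072e+02]
 [-3.1000e-01  9.0000e-01  3.0000e-01  2.4499e+02]
 [-6.9000e-01  0.0000e+00 -7.2000e-01  6.1400e+01]
 [ 0.0000e+00  0.0000e+00  0.0000e+00  1.0000e+00]] [ 0.446  0.083 -1.101 -0.381  0.002 -0.002]
N 4 row [0.06, -0.07, -0.04, 0.95, -0.06, 0.97] end [507.0, 238.0, 60.3] mid [[509.0, 241.0, 61.0], [508.0, 240.0, 61.0]] err [-0.2  0.3  0.3]
N 2 row [0.55, -0.01, 0.56, 0.0, -0.01, 0.0] end [507.3, 237.6, 28.9] mid [[507.0, 238.0, 45.0], [507.0, 238.0, 29.0]] err [ 0.1 -0.1 -0.1]
```

Emit:
{"api": "jog_arm", "payload": {"steps": [[0.06,-0.07,-0.04,0.95,-0.06,0.97],[0.06,-0.07,-0.04,0.95,-0.06,0.97],[0.06,-0.07,-0.04,0.95,-0.06,0.97],[0.06,-0.07,-0.04,0.95,-0.06,0.97],[0,0,0,0,0,0],[0,0,0,0,0,0]]}}

```text
t: 35.65
tool_pos: [506.6, 238.4, 59.6]
tool_rot: [0.381, -0.034, 0.924, 0.014]
contact_force: [-0.7, -1.1, -1.7]
gripper_width: 0.433
grip_force: 30.6
```

Emit:
{"api": "jog_arm", "payload": {"steps": [[0.28,0,0.28,0,0,0],[0.28,0,0.28,0,0,0],[0.28,0,0.28,0,0,0],[0,0,0,0,0,0],[0,0,0,0,0,0]]}}

```text
t: 36.15
tool_pos: [506.9, 237.4, 36.4]
tool_rot: [0.382, -0.032, 0.924, 0.013]
contact_force: [-0.1, -0.1, -0.9]
gripper_width: 0.428
grip_force: 30.6
```

```bash
python3 - <<'E'
from go import *
print(cur().round(2), arm.sense()["q"].round(3))
go(down(0,45,4),[507.2,237.7,28.5])
E
```

```text
[[-7.1000e-01 -7.0000e-02  7.0000e-01  5.0694e+02]
 [-5.0000e-02  1.0000e+00  5.0000e-02  2.3739e+02]
 [-7.1000e-01  0.0000e+00 -7.1000e-01  3.6370e+01]
 [ 0.0000e+00  0.0000e+00  0.0000e+00  1.0000e+00]] [ 0.662  0.182 -1.077 -0.379 -0.404  0.444]
N 1 row [0.27, 0.01, 0.29, 0.0, -0.03, 0.0] end [507.2, 237.6, 28.4] mid [[507.0, 238.0, 28.0]] err [-0.  -0.1 -0.1]
```

Emit:
{"api": "jog_arm", "payload": {"steps": [[0.14,0,0.14,0,0,0],[0.13,0,0.13,0,0,0],[0,0,0,0,0,0],[0,0,0,0,0,0]]}}

```text
t: 36.55
tool_pos: [506.9, 238.0, 28.9]
tool_rot: [0.382, -0.032, 0.924, 0.014]
contact_force: [-0.2, -0.1, -1.1]
gripper_width: 0.429
grip_force: 30.6
```

Emit:
{"api": "jog_arm", "payload": {"steps": [[0.04,0,0.04,0,0,0],[0,0,0,0,0,0],[0,0,0,0,0,0]]}}

```text
t: 36.85
tool_pos: [507.0, 238.1, 27.9]
tool_rot: [0.382, -0.032, 0.924, 0.014]
contact_force: [-0.5, -0.1, 0.6]
gripper_width: 0.432
grip_force: 30.6
```

Emit:
{"api": "jog_arm", "payload": {"steps": [[0.03,0,0.03,0,0,0],[0,0,0,0,0,0],[0,0,0,0,0,0]]}}

```text
t: 37.15
tool_pos: [507.4, 238.2, 27.5]
tool_rot: [0.382, -0.032, 0.923, 0.014]
contact_force: [-0.5, -1.2, 5.1]
gripper_width: 0.43
grip_force: 31.1
```

Emit:
{"api": "jog_arm", "payload": {"steps": [[0,0,0,0,0,0],[0,0,0,0,0,0],[0,0,0,0,0,0],[0,0,0,0,0,0],[0,0,0,0,0,0]], "hand": -0.4}}

```text
t: 37.65
tool_pos: [507.0, 238.0, 27.0]
tool_rot: [0.382, -0.032, 0.924, 0.014]
contact_force: [-0.4, 0.6, 0.7]
gripper_width: 0.7
grip_force: 0.0
```

Emit:
{"api": "jog_arm", "payload": {"steps": [[-0.5,0,-0.5,0,0,0],[-0.88,0,-0.88,0,0,0],[-0.88,0,-0.88,0,0,0],[-0.88,0,-0.88,0,0,0],[-0.88,0,-0.88,0,0,0],[-0.88,0,-0.88,0,0,0],[-0.88,0,-0.88,0,0,0],[0,0,0,0,0,0]]}}

```text
t: 38.45
tool_pos: [508.5, 238.9, 194.6]
tool_rot: [0.384, -0.031, 0.923, 0.015]
contact_force: [0.7, 0.5, 0.3]
gripper_width: 0.699
grip_force: 0.0
```

```bash
cat >> go.py <<'E'
RI=down(0,45,60); GI=np.array([515,-149,62])+18.7*RI[:,2]
E
python3 - <<'E'
from go import *
print(cur()[:3,3].round(1), arm.sense()["q"].round(3))
print(GI.round(1))
T=go(down(0,45,30),[470,0,215]); z=RI[:,2]
pre=GI-z*90+[0,0,50]
T=go(RI,pre,T0=T); T=go(RI,GI,T0=T)
E
```

```text
[508.5 238.9 194.6] [ 0.663 -0.151 -0.843  0.181 -0.405  0.445]
[ 521.6 -137.5   48.8]
N 12 row [0.24, -0.92, -0.37, -0.38, 0.01, -0.39] end [470.1, 0.2, 216.5] mid [[479.0, 142.0, 203.0], [469.0, 61.0, 211.0]] err [0.1 0.2 1.5]
N 8 row [0.77, -0.97, -0.28, -0.66, -0.01, -0.66] end [489.4, -192.2, 161.6] mid [[465.0, -73.0, 196.0], [475.0, -146.0, 175.0]] err [-0.4  0.4 -0.8]
N 7 row [0.25, 0.0, 0.89, 0.0, 0.0, 0.0] end [521.2, -137.4, 48.7] mid [[503.0, -169.0, 113.0], [512.0, -153.0, 81.0]] err [-0.4  0.1 -0. ]
```

Emit:
{"api": "jog_arm", "payload": {"steps": [[0.24,-0.92,-0.37,-0.38,0,-0.39],[0.24,-0.92,-0.37,-0.38,0,-0.39],[0.24,-0.92,-0.37,-0.38,0,-0.39],[0.24,-0.92,-0.37,-0.38,0,-0.39],[0.24,-0.92,-0.37,-0.38,0,-0.39],[0.24,-0.92,-0.37,-0.38,0,-0.39],[0.24,-0.92,-0.37,-0.38,0,-0.39],[0.24,-0.92,-0.37,-0.38,0,-0.39],[0.24,-0.92,-0.37,-0.38,0,-0.39],[0.24,-0.92,-0.37,-0.38,0,-0.39]], "hand": -1}}

```text
t: 39.45
tool_pos: [467.0, 39.1, 208.9]
tool_rot: [0.373, -0.207, 0.901, 0.084]
contact_force: [0.5, -0.1, 0.1]
gripper_width: 1.002
grip_force: 0.0
```

Emit:
{"api": "jog_arm", "payload": {"steps": [[0.24,-0.92,-0.37,-0.38,0,-0.39],[0.24,-0.92,-0.37,-0.38,0,-0.39],[0,0,0,0,0,0],[0,0,0,0,0,0]]}}

```text
t: 39.85
tool_pos: [468.6, -1.3, 212.2]
tool_rot: [0.369, -0.24, 0.893, 0.097]
contact_force: [0.0, 0.9, 0.0]
gripper_width: 0.999
grip_force: 0.0
```

```bash
python3 - <<'E'
from go import *; from h import *
print(cur()[:3,3].round(1), arm.sense()["q"].round(3))
z=RI[:,2]; pre=GI-z*90+[0,0,50]
T=go(RI,pre); T=go(RI,GI,T0=T)
E
```

```text
[468.6  -1.3 212.2] [-0.386 -0.301 -0.861  0.461  0.588 -0.74 ]
N 8 row [0.74, -0.97, -0.29, -0.67, -0.01, -0.66] end [489.6, -192.1, 161.6] mid [[465.0, -74.0, 193.0], [475.0, -146.0, 174.0]] err [-0.2  0.5 -0.8]
N 7 row [0.25, 0.0, 0.89, 0.0, 0.0, 0.0] end [521.2, -137.0, 48.9] mid [[503.0, -168.0, 113.0], [512.0, -153.0, 81.0]] err [-0.4  0.6  0.1]
```

Emit:
{"api": "jog_arm", "payload": {"steps": [[0.74,-0.97,-0.29,-0.67,0,-0.66],[0.74,-0.97,-0.29,-0.67,0,-0.66],[0.74,-0.97,-0.29,-0.67,0,-0.66],[0.74,-0.97,-0.29,-0.67,0,-0.66],[0.74,-0.97,-0.29,-0.67,0,-0.66],[0.74,-0.97,-0.29,-0.67,0,-0.66],[0.74,-0.97,-0.29,-0.67,0,-0.66],[0.74,-0.97,-0.29,-0.67,0,-0.66],[0,0,0,0,0,0],[0,0,0,0,0,0]]}}

```text
t: 40.85
tool_pos: [490.3, -190.6, 161.8]
tool_rot: [0.329, -0.464, 0.8, 0.193]
contact_force: [-0.6, -0.1, -0.2]
gripper_width: 0.998
grip_force: 0.0
```

```bash
python3 - <<'E'
from go import *; from h import *
print(cur().round(2), arm.sense()["q"].round(3))
T=go(RI,GI)
p,d=eyes.capture("top"); cv2.imwrite("pics/t5.png",cv2.resize(p[120:320,80:460,::-1],None,fx=2.1,fy=2.1))
from fit import objs
objs(d,[(493,237,90,120,20),(493,237,66,120,25),(515,-149,105,140,20)])
E
```

```text
[[-3.5000e-01 -8.7000e-01  3.5000e-01  4.9028e+02]
 [-6.1000e-01  5.0000e-01  6.1000e-01 -1.9061e+02]
 [-7.0000e-01  0.0000e+00 -7.1000e-01  1.6175e+02]
 [ 0.0000e+00  0.0000e+00  0.0000e+00  1.0000e+00]] [-0.79   0.451 -0.13   1.252  0.746 -1.944]
N 7 row [0.26, -0.01, 0.88, 0.01, -0.01, 0.0] end [521.8, -138.1, 48.8] mid [[504.0, -168.0, 113.0], [513.0, -153.0, 81.0]] err [ 0.2 -0.5  0. ]
9 med [493.2 235.7  96.8] mid [493.  235.7  98.3] span [ 4.   4.1 15.7]
70 med [492.1 234.5  78.6] mid [493.8 234.5  86.1] span [19.6 20.  40.1]
36 med [ 513.2 -147.1  106.5] mid [ 514.1 -148.9  118.8] span [19.5 20.1 27.6]
```

View pics/t5.png

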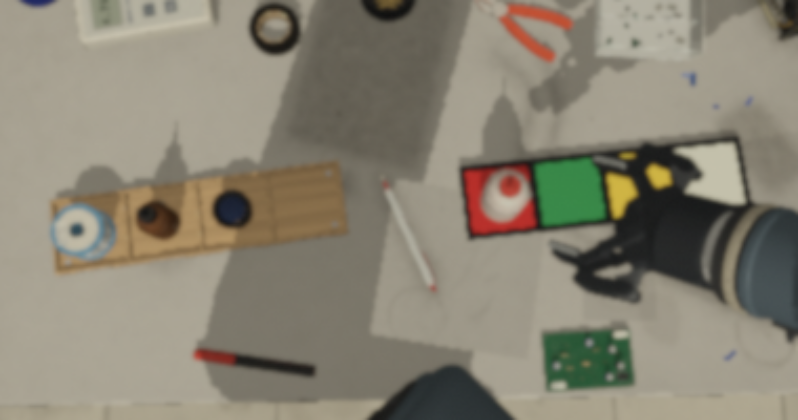

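The brown bottle stands upright in its bay at crop (157,218). The gripper is lined up on the white bottle at crop (508,192), with clear space around it.

Emit:
{"api": "jog_arm", "payload": {"steps": [[0.26,-0.01,0.88,0,0,0],[0.26,-0.01,0.88,0,0,0],[0.26,-0.01,0.88,0,0,0],[0.26,-0.01,0.88,0,0,0],[0.26,-0.01,0.88,0,0,0],[0.26,-0.01,0.88,0,0,0],[0.26,-0.01,0.88,0,0,0],[0,0,0,0,0,0],[0,0,0,0,0,0]]}}

```text
t: 41.8
tool_pos: [521.2, -138.5, 50.9]
tool_rot: [0.33, -0.464, 0.8, 0.191]
contact_force: [-0.3, -0.7, -0.3]
gripper_width: 1.001
grip_force: 0.0
```

Emit:
{"api": "jog_arm", "payload": {"steps": [[0,0,0,0,0,0],[0,0,0,0,0,0],[0,0,0,0,0,0],[0,0,0,0,0,0],[0,0,0,0,0,0],[0,0,0,0,0,0],[0,0,0,0,0,0],[0,0,0,0,0,0]], "hand": 1, "newtons": 30}}

```text
t: 42.6
tool_pos: [521.8, -139.7, 50.6]
tool_rot: [0.33, -0.463, 0.8, 0.191]
contact_force: [-3.2, -1.0, 7.2]
gripper_width: 0.546
grip_force: 31.2
```

```bash
python3 - <<'E'
from go import *
T=cur(); print(T.round(2)); go(T[:3,:3],T[:3,3]+[0,0,100])
E
```

```text
[[-3.5000e-01 -8.7000e-01  3.5000e-01  5.2180e+02]
 [-6.2000e-01  5.0000e-01  6.1000e-01 -1.3968e+02]
 [-7.1000e-01 -0.0000e+00 -7.1000e-01  5.0550e+01]
 [ 0.0000e+00  0.0000e+00  0.0000e+00  1.0000e+00]]
N 4 row [-0.88, 0.0, -0.89, 0.0, 0.0, 0.0] end [521.6, -139.9, 150.7] mid [[522.0, -140.0, 101.0], [522.0, -140.0, 126.0]] err [-0.2 -0.3  0.1]
```

Emit:
{"api": "jog_arm", "payload": {"steps": [[-0.4,0,-0.4,0,0,0],[-0.88,0,-0.88,0,0,0],[-0.88,0,-0.88,0,0,0],[-0.88,0,-0.88,0,0,0],[0,0,0,0,0,0]]}}

```text
t: 43.1
tool_pos: [522.9, -140.1, 139.4]
tool_rot: [0.331, -0.464, 0.799, 0.19]
contact_force: [-0.1, -0.4, -1.6]
gripper_width: 0.55
grip_force: 31.3
```

```bash
python3 - <<'E'
from go import *
T=cur(); R=T[:3,:3]; T=go(R,[522.5,83.4,T[2,3]]); go(R,[522.5,83.4,60],T0=T)
print(arm.sense()["gripper_width"])
E
```

```text
N 7 row [-0.98, 0.8, 0.97, 0.0, 0.0, 0.0] end [521.6, 83.1, 139.2] mid [[522.0, -44.0, 139.0], [522.0, 19.0, 139.0]] err [-0.9 -0.3 -0.1]
N 3 row [0.92, 0.0, 0.95, 0.0, 0.0, 0.0] end [522.4, 83.8, 59.9] mid [[522.0, 84.0, 86.0], [522.0, 84.0, 60.0]] err [-0.1  0.4 -0.1]
0.5500340225903397
```

Emit:
{"api": "jog_arm", "payload": {"steps": [[-0.4,0.33,0.4,0,0,0],[-0.72,0.59,0.71,0,0,0],[-0.72,0.59,0.71,0,0,0],[-0.72,0.59,0.71,0,0,0],[-0.72,0.59,0.71,0,0,0],[-0.72,0.59,0.71,0,0,0],[-0.72,0.59,0.71,0,0,0],[-0.72,0.59,0.71,0,0,0],[-0.72,0.59,0.71,0,0,0],[-0.7,0.57,0.69,0,0,0]]}}

```text
t: 44.1
tool_pos: [519.5, 84.9, 136.5]
tool_rot: [0.329, -0.463, 0.8, 0.192]
contact_force: [0.8, 0.1, -1.8]
gripper_width: 0.55
grip_force: 31.3
```

Emit:
{"api": "jog_arm", "payload": {"steps": [[0,0,0,0,0,0],[0,0,0,0,0,0],[0,0,0,0,0,0]]}}

```text
t: 44.4
tool_pos: [520.0, 83.5, 136.5]
tool_rot: [0.33, -0.463, 0.8, 0.191]
contact_force: [-0.4, -0.2, -1.1]
gripper_width: 0.548
grip_force: 31.4
```

```bash
python3 - <<'E'
from go import *
T=cur(); R=T[:3,:3]; print(T.round(2),arm.sense()["q"].round(2)); go(RI,[522.5,83.4,56],N=5)
E
```

```text
[[-3.5000e-01 -8.7000e-01  3.5000e-01  5.1999e+02]
 [-6.2000e-01  5.0000e-01  6.1000e-01  8.3480e+01]
 [-7.0000e-01  0.0000e+00 -7.1000e-01  1.3653e+02]
 [ 0.0000e+00  0.0000e+00  0.0000e+00  1.0000e+00]] [-0.26  0.13 -0.65  0.54  0.75 -1.21]
N 5 row [0.56, -0.02, 0.58, 0.01, -0.01, 0.01] end [522.3, 83.6, 55.9] mid [[521.0, 84.0, 104.0], [522.0, 84.0, 72.0]] err [-0.2  0.2 -0.1]
```

Emit:
{"api": "jog_arm", "payload": {"steps": [[0.56,-0.02,0.58,0,0,0],[0.56,-0.02,0.58,0,0,0],[0.56,-0.02,0.58,0,0,0],[0.56,-0.02,0.58,0,0,0],[0.5,-0.02,0.52,0,0,0],[0,0,0,0,0,0],[0,0,0,0,0,0],[0,0,0,0,0,0]]}}

```text
t: 45.2
tool_pos: [522.7, 83.6, 58.4]
tool_rot: [0.33, -0.464, 0.8, 0.191]
contact_force: [-0.7, 0.2, -2.1]
gripper_width: 0.547
grip_force: 31.4
```

```bash
python3 - <<'E'
from go import *
T=cur(); print(arm.sense()["contact_force"].round(1)); go(T[:3,:3],[522.5,83.4,48.6],N=3)
E
```

```text
[-0.7  0.2 -2.1]
N 3 row [0.12, 0.0, 0.11, 0.0, 0.0, 0.0] end [522.5, 83.2, 48.7] mid [[523.0, 83.0, 52.0], [523.0, 83.0, 49.0]] err [ 0.  -0.2  0.1]
```

Emit:
{"api": "jog_arm", "payload": {"steps": [[0.12,0,0.11,0,0,0],[0.12,0,0.11,0,0,0],[0.12,0,0.11,0,0,0],[0,0,0,0,0,0],[0,0,0,0,0,0]]}}

```text
t: 45.7
tool_pos: [521.8, 83.7, 47.8]
tool_rot: [0.329, -0.464, 0.8, 0.192]
contact_force: [-0.3, 0.0, -0.5]
gripper_width: 0.547
grip_force: 31.4
```

Emit:
{"api": "jog_arm", "payload": {"steps": [[0.04,0,0.04,0,0,0],[0,0,0,0,0,0],[0,0,0,0,0,0]]}}

```text
t: 46.0
tool_pos: [522.2, 84.0, 47.5]
tool_rot: [0.33, -0.464, 0.799, 0.192]
contact_force: [-4.8, -1.1, 9.5]
gripper_width: 0.547
grip_force: 32.3
```

Contact with the floor; I'll release and lift straight up.

Emit:
{"api": "jog_arm", "payload": {"steps": [[0,0,0,0,0,0],[0,0,0,0,0,0],[0,0,0,0,0,0],[0,0,0,0,0,0],[0,0,0,0,0,0],[0,0,0,0,0,0]], "hand": -1}}

```text
t: 46.6
tool_pos: [521.9, 83.7, 46.7]
tool_rot: [0.33, -0.464, 0.8, 0.192]
contact_force: [0.1, 0.4, -0.5]
gripper_width: 0.997
grip_force: 0.0
```

Emit:
{"api": "jog_arm", "payload": {"steps": [[-0.3,0,-0.5,0,0,0],[-0.7,0,-0.95,0,0,0],[-0.7,0,-0.95,0,0,0],[-0.7,0,-0.95,0,0,0],[-0.7,0,-0.95,0,0,0],[-0.7,0,-0.95,0,0,0],[-0.6,0,-0.9,0,0,0],[0,0,-1,0,0,0],[0,0,-1,0,0,0],[0,0,-1,0,0,0]]}}

```text
t: 47.6
tool_pos: [488.6, 25.5, 239.3]
tool_rot: [0.33, -0.464, 0.8, 0.192]
contact_force: [0.8, -0.4, 0.4]
gripper_width: 1.003
grip_force: 0.0
```

Emit:
{"api": "jog_arm", "payload": {"steps": [[0,-0.5,-0.8,0,0,0],[0,0,-0.8,0,0,0],[0,0,-0.8,0,0,0],[0,0,0,0,0,0],[0,0,0,0,0,0]]}}

```text
t: 48.1
tool_pos: [481.1, -8.6, 272.3]
tool_rot: [0.33, -0.463, 0.8, 0.191]
contact_force: [0.2, -0.4, -0.7]
gripper_width: 1.002
grip_force: 0.0
```

```bash
python3 - <<'E'
from go import *; from h import *; from fit import objs
p,d=eyes.capture("top"); cv2.imwrite("pics/t6.png",cv2.resize(p[120:320,80:460,::-1],None,fx=2.1,fy=2.1))
objs(d,[(515,74,105,140,20),(515,74,122,140,20),(493,237,90,120,20),(504,155,25,60,32),(483,318,35,65,40)])
E
```

```text
17 med [515.7  73.2 108.4] mid [517.6  74.3 118.9] span [13.1 13.  27.3]
3 med [516.2  74.5 126.5] mid [516.   74.9 127.9] span [2.7 1.4 9.3]
11 med [492.8 235.5  93.8] mid [493.1 235.6  98.4] span [ 4.2  4.8 16.5]
282 med [504.4 153.9  37.5] mid [504.5 153.5  35.3] span [43.1 42.4 18.3]
475 med [481.4 318.6  48.5] mid [482.  319.4  44.8] span [55.9 59.4 19.5]
```

View pics/t6.png

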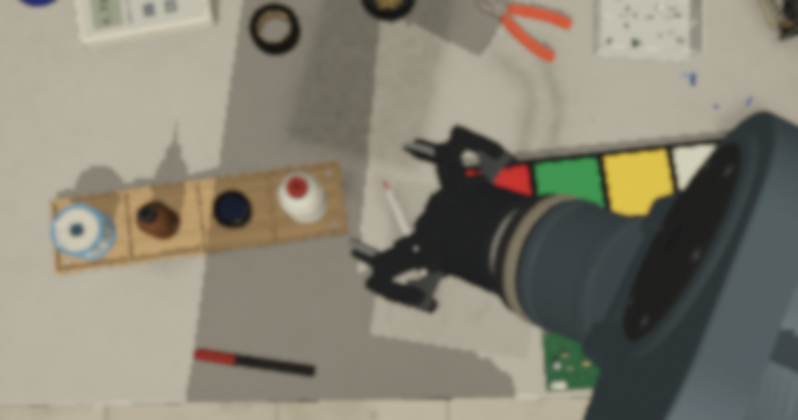

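All four stand upright in the wooden rack: reel at crop (78,230), brown bottle (157,218), loupe (231,208) and white bottle (300,195). Each is within about 2 mm of its bay centre, and the gripper is clear.

```bash
python3 -c "
from cell import arm
print(arm.hand_in())"
```

```text
the job is handed in; nothing more can be done
None
```

The job is handed in: from left to right the wooden rack holds the reel, brown bottle, loupe and white bottle, mirroring the black rack, all upright and centred to about 2 mm, at about 48 s of the 136 s allowed.

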